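# Stand a plate on edge and hold it ready over the open vice

### The arm

A 6-joint arm with a two-finger parallel gripper is mounted at the origin on a cart in front of the work surface, level with it; the furniture and walls round the work are solid. World frame = base frame: x ahead of the robot, y to its left, z up, the work surface at z = 0. Lengths are in mm, angles in rad, forces in N, time in s.
With the tool pointing down it reaches from about 400 to 925 mm from the base axis. Payload 12.5 kg.
Tool frame: the origin (TCP) lies midway between the tips of the shut fingers; the grasp point (between the pads) lies 19 mm behind it; z points along the fingers, y is the line along which they close (so a half turn about z gives the same grasp; the last joint's range is limited). The gripper opens to 95 mm and grips with 3 to 60 N. Pads are 20 mm wide; open, the fingers measure 119 mm over their backs; the gripper's body (75 mm by 180 mm) begins 59 mm behind the grasp point.
Start: joints at [1.154, 0.491, 1.559, -0, 1.092, -0.106], TCP at [191.121, 595.079, 214.661] pointing down, gripper open.
Joint ranges: [-3.1, 3.1], [-0.84, 2.19], [0.05, 2.79], [-1.13, 4.28], [0.06, 2.93], [-2.69, 2.69]. Speed limits (rad/s): [2.22, 2.22, 2.79, 3.14, 3.14, 3.14].

### API

Orientations are given as [roll, pitch, yaw] about the fixed x, y, z axes, in that order (R = Rz(yaw) Ry(pitch) Rx(roll)).
In Python, from cell import state, viewer, env, models gives the robot as it stands. The module is installed in compiled form; this text tells all that it offers.
- The arm moves only by the tool arm_command, never from a script. Its argument "rows" is a list of rows, each a list of 2 entries, a list of its own where there are three numbers: the shift along the tool's x, y, z normalised to -1 to 1, where 1 is 0.25 m, then the turn about the tool's z normalised to -1 to 1, where 1 is pi rad. A call has exactly 5 rows; each row shifts and turns the commanded pose from where the row before left it, along the tool's axes as they then stand; what a row does not reach is not made up. A row lasts 1/10 s, in which the tool goes at most 50 mm and 8.59 degrees, less where a joint would pass 70% of its speed; a pose out of reach is approached as far as the arm can. A call with a number of a shift or a turn outside -1 to 1 is refused whole. A call with a gripper value outside its range is refused whole. "claw" is the opening, from 0 (shut) to 1 (fully open), set as the call begins (left out, the last holds). The fingers move at their own pace and stop on an object; the grip force is fixed at half the most. Time passes only in rows, so rows that do not move let the fingers close, or fill a call up. It gives the time, the measured TCP pose, the force, the opening and the grip force at its end, in the units of the state.
- state(): the state, without advancing time (a new reading comes with each control period).
- viewer.read_camera(name): name is "side" or "top"; returns (picture, depth): 384x512x3 uint8, red, green, blue; 384x512 float32, mm along the optical axis (not along the pixel's ray), 0 where there is no reading.
- viewer.get_calibration(name): a dict with "camera_matrix" (3x3 intrinsics, pixels), "dist_coeffs" ([k1, k2, p1, p2, k3] as OpenCV has them; the pictures are not rectified), "world_to_cam" (4x4, takes a point from world to camera coordinates). Camera axes: x right, y up, looking along -z (the intrinsics and any distortion apply to the point x, -y, -z); pixel columns grow to the right and rows downward; lengths in mm; the calibration is good to about 2 mm. A picture is of the moment at which its call begins. get_calibration takes no time and is no camera call.
- env.job_done(): hands the job in; it is judged then, once.
Trained networks look in the newest picture that a camera, given by its name, has taken for a name from the list of things; names that differ only in an ending like _2 or _b are one class to them, and where a whole thing is asked for, a point or a joint stands for the part that bears it (a point fixed in the world has none). Each returns a list of dicts, best first, with "confidence" (0 to 1); they miss things now and then, are a little off and sometimes report something else, mostly with a low value. They report only what shows in the picture. A call takes as long as a camera call. They do not tell look-alikes from the thing itself.
- models.search_frame(camera, label): "position" ([x, y, z] in mm, in world coordinates, good to about 4 mm: the middle of the surface that is visible of it).
- models.mark_of(camera, label): "position" ([x, y, z] in mm, in world coordinates, good to about 4 mm: a listed point, or the origin of a listed thing).
The state is a dict: "t": time; "joints": joint angles; "qvel": joint speeds; "tau": joint torques, N m; "eef_pos": TCP position; "tcp_rot": TCP orientation; "ft_force": force on the tool from outside, world axes, zero at the start; "moment": the same for the moment, N m; "opening": opening from 0.0 (shut) to 1.0 (fully open); "grip_force": force on a finger pad.
Only numpy, scipy, OpenCV 4.12 (cv2) and the standard library are available. Lean on these libraries where they do the work, as an engineer would, in place of code of your own. Each camera call takes 0.05 s, during which the arm holds its last target. There are 200 camera calls.

### The job

Stand the aluminium plate that lies flat on the worktop up on one of its short edges and let go of it. Then pick it up again, carry it over the things lying about to the open bench vice, and hold it upright, parallel to the jaws, over the gap between them with its lower edge about 1 cm above the jaw tops: clear of both jaw faces, within the width of the jaws, not touching the vice, ready to be lowered in. Finish while still holding it still there; never touch the vice with plate or robot, and leave the other things where they are.

Things in the scene. Friction and masses are not known exactly. Their poses are not given: they have to be found in the camera images.
- plate: plain light grey aluminium plate, a box 80 x 60 x 16 mm with two dark bolt holes through its large faces, about 0.2 kg; it starts lying flat, clear of other things. Origin at its centre; x along the 80 mm side, y along the 60 mm side, z along the 16 mm thickness. On a short edge (60 x 16 mm) it stands 80 mm tall with x vertical, origin 40 mm above the worktop; either short edge will do.
- vice: blue bench vice fixed to the worktop, 98 mm tall. Origin at the worktop under the vice, z up; x points from the sliding front jaw and its screw to the fixed rear jaw, y along the jaws. The jaws are 90 mm wide along y (from -45 to +45 mm); fixed parts reach x = -50 to +60 mm and y = -65 to +65 mm; the screw head reaches 61 mm ahead (-x) of the origin plus the jaw opening, the tommy bar +-55 mm along y at a height of 58 mm.
- fixed_face (a point): on the clamping face of the fixed jaw, at its middle along y and level with the jaw tops (98 mm above the worktop); axes as the vice's. The gap lies on its -x side.
- moving_face (a point): the same point on the clamping face of the sliding jaw, the other side of the gap, axes as the vice's. The gap between the two faces is 37 to 51 mm; the jaw slides if pushed.
- hinged_box: dark green steel box with its lid shut, 110 (x) x 154 (y) x 60 mm tall, between plate and vice; bystander, origin under its centre
- bushing_a: turned steel bushing standing on end, 50 mm across, 46 mm tall; bystander, origin under its centre
- box_white: small white-and-grey carton, 50 (x) x 75 (y) x 42 mm tall; bystander, origin under its centre
- gauge: pressure gauge lying face up, 78 (x) x 55 (y) x 24 mm tall; bystander, origin under its centre
- coupler_a: steel air coupler lying along y, 29 x 83 x 28 mm; bystander, origin under its centre
- tape_roll: roll of tape lying flat, 92 mm across, 24 mm tall; bystander, origin under its centre
- marker: marker pen lying along y, 20 x 130 x 17 mm; bystander, origin under its centre
Not all that is in view belongs to the job. What is shaped like the plate but purple is not meant.

How it is judged:
By the outcome, as a careful person would: the job done as asked, in the order asked, and still so for the second after the job is handed in, while the arm keeps its last pose, push and grip.
It also fails if it takes over 72 s, if anything falls off the work surface, if the arm or the gripper's body presses on something with over 40 N, if the wrist force passes 120 N, or if a joint passes its speed limit or range.

## Working session

There is one attempt and no reset: what is moved stays moved. The work goes in short steps, Python scripts to look and compute and a tool call to move; the robot and the scene stay as the last step left them, time stands still between calls to the robot, and variables do not carry over. Pictures are saved under pics/ and viewed, at most 10 in all, crops included, and the job is handed in when it is done.

Besides the shell and the picture viewer there is one more tool, called after "Call:" as name([rows], argument=value, ...), one row to a line, values as JSON. arm_command: Moves the arm, as the interface text tells. Scaled input: -1 to 1 covers 0.25 m each way for a shift and pi rad each way for a turn. Its arguments: {"type":"object","properties":{"rows":{"type":"array","items":{"type":"array"}},"claw":{"type":"number"}},"required":["rows"]}

```bash
mkdir -p pics; cat > h.py <<'E'
from cell import state, viewer, env, models
import numpy as np, cv2
def world(cam, depth):
    c=viewer.get_calibration(cam);K=np.array(c["camera_matrix"]);D=np.array(c["dist_coeffs"]);T=np.array(c["world_to_cam"])
    h,w=depth.shape;u,v=np.meshgrid(np.arange(w),np.arange(h))
    p=cv2.undistortPoints(np.stack([u,v],-1).reshape(-1,1,2).astype(np.float64),K,D).reshape(h,w,2)
    P=np.stack([p[...,0]*depth,-p[...,1]*depth,-depth,np.ones_like(depth)],-1)
    return (P@np.linalg.inv(T).T)[...,:3]
def snap(cam,name):
    im,d=viewer.read_camera(cam);cv2.imwrite(f"pics/{name}.png",im[...,::-1]);np.savez(f"pics/{name}.npz",im=im,d=d,w=world(cam,d));return im,d
E
python3 - <<'E'
from h import *
print(state())
for c in ("top","side"):
    snap(c,c+"0")
    for l in ["plate","vice","fixed_face","moving_face","hinged_box","bushing_a","box_white","gauge","coupler_a","tape_roll","marker"]:
        print(c,l,[(np.round(r["position"]).tolist(),round(r["confidence"],2)) for r in models.mark_of(c,l)][:3])
a=cv2.imread("pics/top0.png");b=cv2.imread("pics/side0.png")
cv2.imwrite("pics/both.png",cv2.resize(np.vstack([a,b]),None,fx=.78,fy=.78))
E
```

```text
{'t': 0.0, 'joints': array([ 1.15439399e+00,  4.91502525e-01,  1.55940334e+00, -2.49780028e-05,
        1.09170287e+00, -1.05599641e-01]), 'qvel': array([ 2.53097740e-04,  1.19932416e-03,  1.47781049e-05,  8.21389062e-04,
       -2.47997636e-04,  1.69534710e-03]), 'tau': array([ 1.08763204e-03, -6.12656236e+01, -2.58186901e+01,  6.93538575e-02,
        4.82051005e-02, -1.02196491e-04]), 'eef_pos': array([191.032368  , 594.85484787, 214.11306222]), 'tcp_rot': array([-3.14057990e+00, -8.50671529e-05,  2.83080144e+00]), 'ft_force': array([0.830719  , 0.00757824, 0.14410221]), 'moment': array([ 0.01969921, -0.02717208, -0.02457035]), 'grip_force': 0.0, 'opening': 0.998933863072578}
top plate [([591.0, -319.0, 8.0], 0.82), ([394.0, -461.0, 10.0], 0.66), ([468.0, -171.0, 5.0], 0.59)]
top vice [([556.0, 249.0, -0.0], 0.72)]
top fixed_face [([557.0, 247.0, 100.0], 0.92), ([697.0, -142.0, 2.0], 0.24)]
top moving_face [([515.0, 262.0, 98.0], 0.76)]
top hinged_box [([592.0, 32.0, 0.0], 0.62), ([556.0, 250.0, -1.0], 0.15)]
top bushing_a [([382.0, -6.0, 2.0], 0.67)]
top box_white [([698.0, -140.0
[... 184 characters left out ...]
rker [([347.0, 314.0, 3.0], 0.75), ([567.0, -502.0, 1.0], 0.62)]
side plate [([466.0, -320.0, 7.0], 0.96), ([471.0, -166.0, 8.0], 0.8), ([589.0, -319.0, 10.0], 0.68)]
side vice [([548.0, 246.0, 4.0], 0.88)]
side fixed_face [([564.0, 246.0, 103.0], 0.62)]
side moving_face [([594.0, 27.0, 2.0], 0.62), ([518.0, 264.0, 101.0], 0.56)]
side hinged_box [([595.0, 27.0, -2.0], 0.95), ([560.0, -503.0, 4.0], 0.44)]
side bushing_a [([383.0, -4.0, -1.0], 0.47)]
side box_white [([698.0, -144.0, -3.0], 0.72)]
side gauge [([741.0, 76.0, 2.0], 0.43)]
side coupler_a [([400.0, 99.0, 2.0], 0.69)]
side tape_roll [([559.0, -503.0, 0.0], 0.75), ([350.0, 318.0, 2.0], 0.65)]
side marker [([350.0, 316.0, 3.0], 0.68)]
```

View pics/both.png

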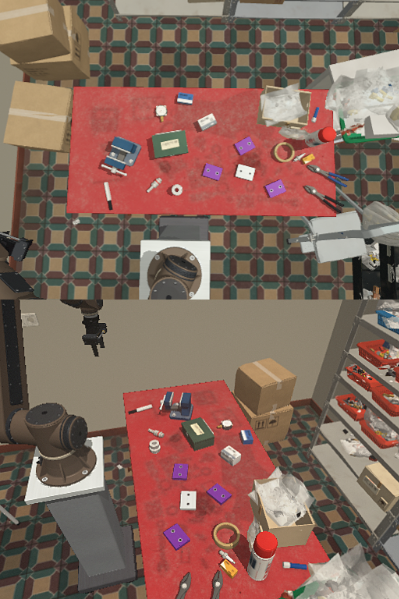

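In the top view, four plate-shaped things show in the half-size picture. Three are purple, at (213,172), (246,146) and (276,188), and one is light grey at (244,172). The grey one fits, near world (466,-320). Next I'll confirm it in a crop and measure the plate and vice.

```bash
python3 - <<'E'
from h import *
for c in ("top","side"):
    z=np.load(f"pics/{c}0.npz");im,w=z["im"].astype(int),z["w"]
    near=np.hypot(w[...,0]-466,w[...,1]+320)<75
    m=near&(w[...,2]>9)&(w[...,2]<30)&(im.max(-1)-im.min(-1)<45)
    p=w[m]; r=cv2.minAreaRect(p[:,:2].astype(np.float32)); print(c,"plate",m.sum(),np.round(r[0],1),np.round(r[1],1),r[2],np.median(p[:,2]))
    print(np.round(cv2.boxPoints(r)).tolist())
    q=(w[...,2]>88)&(w[...,2]<115)&(np.hypot(w[...,0]-540,w[...,1]-255)<110)
    n,l,s,ce=cv2.connectedComponentsWithStats(q.astype(np.uint8))
    for i in range(1,n):
        if s[i,4]>8:
            pp=w[l==i];r=cv2.minAreaRect(pp[:,:2].astype(np.float32));print(c,"jaw",s[i,4],np.round(r[0],1),np.round(r[1],1),round(r[2],1),np.median(pp[:,2]))
            print(np.round(cv2.boxPoints(r)).tolist())
a=cv2.imread("pics/top0.png");b=cv2.imread("pics/side0.png")
c1=a[175:245,270:370];c2=a[160:240,120:220]
cv2.imwrite("pics/crop.png",np.hstack([cv2.resize(c1,(400,300)),cv2.resize(c2,(400,300),interpolation=cv2.INTER_CUBIC)]))
E
```

```text
top plate 367 [ 467.4 -319.3] [80.5 62.1] 73.88558197021484 15.976952940843603
[[426.0, -349.0], [486.0, -367.0], [508.0, -289.0], [449.0, -272.0]]
top jaw 347 [580. 237.] [92.1 45.4] 69.0 97.45362167239864
[[542.0, 202.0], [585.0, 186.0], [618.0, 272.0], [575.0, 288.0]]
top jaw 256 [499.6 267. ] [91.1 34. ] 69.7 96.93745511926136
[[468.0, 230.0], [500.0, 218.0], [531.0, 304.0], [499.0, 316.0]]
side plate 450 [ 467.1 -320.5] [81.6 59.6] 75.97664642333984 14.903641120873942
[[428.0, -353.0], [486.0, -367.0], [506.0, -288.0], [448.0, -274.0]]
side jaw 130 [498.2 265.2] [93.5 33.8] 69.4 96.56552520698745
[[466.0, 227.0], [498.0, 215.0], [530.0, 303.0], [499.0, 315.0]]
side jaw 173 [577.3 233.7] [93.5 46.1] 70.1 96.77945044248224
[[540.0, 198.0], [583.0, 182.0], [615.0, 270.0], [572.0, 285.0]]
```

View pics/crop.png

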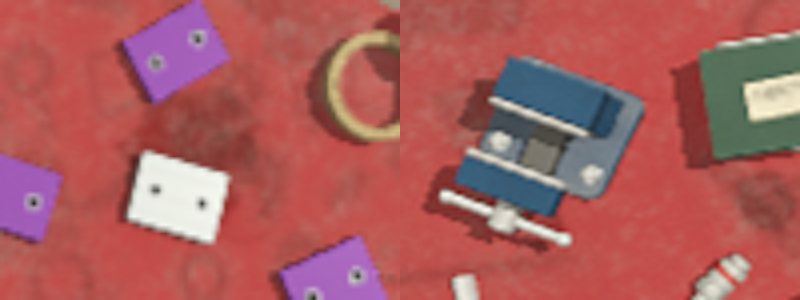

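The crop shows the light grey plate with two holes on its own among the purple ones, so that is the target. The vice is open, with its screw towards the robot. The plate is centred at (467,-320) with its long axis at about 75°. The gap middle is at about (536,252) and 45 mm wide, with the jaws running at 69.5°.

The tool stays vertical, so I'll grip the plate at one end across its 60 mm width. Then I'll let it swing or tilt in the pads and set it down on its short edge.

```bash
cat >> h.py <<'E'
def plan(p,yaw,wps):
    """wps: (x,y,z,yawdeg); prints rows in tool axes (tool down)"""
    p=np.array(p,float);rows=[]
    for w in wps:
        d=np.array(w[:3])-p;dy=w[3]-yaw
        n=int(max(np.ceil(np.linalg.norm(d)/48),np.ceil(abs(dy)/8.4),1))
        for i in range(n):
            c,s=np.cos(np.radians(yaw)),np.sin(np.radians(yaw));e=d/n
            t=np.round(np.array([c*e[0]+s*e[1],s*e[0]-c*e[1],-e[2]])/250,3)
            rows.append([t.tolist(),round(-dy/n/180,4)]);yaw+=dy/n
        p=np.array(w[:3],float)
    while len(rows)%5: rows.append([[0,0,0],0])
    for i in range(0,len(rows),5): print(str(rows[i:i+5]).replace(" ",""))
def cur():
    s=state();return s["eef_pos"],np.degrees(s["tcp_rot"][2])
E
python3 -c "
from h import *
plan(*cur(),[(450,300,230,130),(485,0,230,100),(477,-283,120,75)])"
```

```text
[[[-0.15,-0.09,-0.007],np.float64(0.0199)],[[-0.155,-0.08,-0.007],np.float64(0.0199)],[[-0.16,-0.07,-0.007],np.float64(0.0199)],[[-0.164,-0.06,-0.007],np.float64(0.0199)],[[-0.167,-0.05,-0.007],np.float64(0.0199)]]
[[[-0.17,-0.039,-0.007],np.float64(0.0199)],[[-0.172,-0.029,-0.007],np.float64(0.0199)],[[-0.174,-0.018,-0.007],np.float64(0.0199)],[[-0.174,-0.007,-0.007],np.float64(0.0199)],[[-0.144,-0.095,-0.0],np.float64(0.0238)]]
[[[-0.151,-0.084,-0.0],np.float64(0.0238)],[[-0.157,-0.072,-0.0],np.float64(0.0238)],[[-0.162,-0.06,-0.0],np.float64(0.0238)],[[-0.166,-0.048,-0.0],np.float64(0.0238)],[[-0.169,-0.036,-0.0],np.float64(0.0238)]]
[[[-0.171,-0.023,-0.0],np.float64(0.0238)],[[-0.158,-0.033,0.063],np.float64(0.0198)],[[-0.16,-0.023,0.063],np.float64(0.0198)],[[-0.161,-0.013,0.063],np.float64(0.0198)],[[-0.162,-0.003,0.063],np.float64(0.0198)]]
[[[-0.162,0.008,0.063],np.float64(0.0198)],[[-0.161,0.018,0.063],np.float64(0.0198)],[[-0.159,0.028,0.063],np.float64(0.0198)],[[0,0,0],0],[[0,0,0],0]]
```

Call:
arm_command([
  [[-0.15,-0.09,-0.007],0.02],
  [[-0.155,-0.08,-0.007],0.02],
  [[-0.16,-0.07,-0.007],0.02],
  [[-0.164,-0.06,-0.007],0.02],
  [[-0.167,-0.05,-0.007],0.02],
], claw=1)

```text
t: 1.7
eef_pos: [336.0, 429.7, 223.6]
tcp_rot: [3.141, 0.0, 2.514]
ft_force: [1.3, 0.3, -0.8]
opening: 0.998
grip_force: 0.0
```

Call:
arm_command([
  [[-0.17,-0.039,-0.007],0.02],
  [[-0.172,-0.029,-0.007],0.02],
  [[-0.174,-0.018,-0.007],0.02],
  [[-0.174,-0.007,-0.007],0.02],
  [[-0.144,-0.095,0],0.024],
])

```text
t: 2.2
eef_pos: [457.1, 255.5, 230.5]
tcp_rot: [3.14, 0.0, 2.187]
ft_force: [0.2, 1.1, 0.2]
opening: 1.003
grip_force: 0.0
```

Call:
arm_command([
  [[-0.151,-0.084,0],0.024],
  [[-0.157,-0.072,0],0.024],
  [[-0.162,-0.06,0],0.024],
  [[-0.166,-0.048,0],0.024],
  [[-0.169,-0.036,0],0.024],
])

```text
t: 2.7
eef_pos: [478.6, 40.4, 230.6]
tcp_rot: [3.141, 0.0, 1.81]
ft_force: [-0.1, -0.3, 1.1]
opening: 1.0
grip_force: 0.0
```

Call:
arm_command([
  [[-0.171,-0.023,0],0.024],
  [[-0.158,-0.033,0.063],0.02],
  [[-0.16,-0.023,0.063],0.02],
  [[-0.161,-0.013,0.063],0.02],
  [[-0.162,-0.003,0.063],0.02],
])

```text
t: 3.2
eef_pos: [476.7, -164.0, 167.0]
tcp_rot: [3.141, 0.0, 1.484]
ft_force: [0.7, -0.0, -0.0]
opening: 1.002
grip_force: 0.0
```

Call:
arm_command([
  [[-0.162,0.008,0.063],0.02],
  [[-0.161,0.018,0.063],0.02],
  [[-0.159,0.028,0.063],0.02],
  [[0,0,0],0],
  [[0,0,0],0],
])

```text
t: 3.7
eef_pos: [472.1, -284.0, 119.7]
tcp_rot: [-3.141, -0.001, 1.297]
ft_force: [0.7, 0.8, -0.1]
opening: 0.999
grip_force: 0.0
```

```bash
sed -i 's/round(-dy\/n\/180,4)/float(round(-dy\/n\/180,4))/' h.py; python3 -c "
from h import *
print(cur());plan(*cur(),[(477,-283,60,75),(477,-283,4,75)])"
```

```text
(array([ 472.1489037 , -283.99042491,  119.65228054]), np.float64(74.28773441483786))
[[[0.005,0.009,0.119],-0.002],[[0.004,0.009,0.119],-0.002],[[0.0,0.0,0.112],-0.0],[[0.0,0.0,0.112],-0.0],[[0,0,0],0]]
```

Call:
arm_command([
  [[0.005,0.009,0.119],-0.002],
  [[0.004,0.009,0.119],-0.002],
  [[0,0,0.112],0],
  [[0,0,0.112],0],
  [[0,0,0],0],
])

```text
t: 4.2
eef_pos: [476.7, -280.6, 2.7]
tcp_rot: [-3.138, -0.002, 1.312]
ft_force: [-0.2, 0.2, 1.2]
opening: 0.994
grip_force: 0.0
```

Call:
arm_command([
  [[0,0,0],0],
  [[0,0,0],0],
  [[0,0,0],0],
  [[0,0,0],0],
  [[0,0,0],0],
], claw=0.55)

```text
t: 4.7
eef_pos: [477.7, -282.8, 5.2]
tcp_rot: [3.141, 0.0, 1.31]
ft_force: [0.1, -0.4, 0.9]
opening: 0.638
grip_force: 0.3
```

Call:
arm_command([
  [[0,0,0],0],
  [[0,0,0],0],
  [[0,0,0],0],
  [[0,0,0],0],
  [[0,0,0],0],
])

```text
t: 5.2
eef_pos: [477.7, -282.8, 5.2]
tcp_rot: [3.141, 0.0, 1.31]
ft_force: [-1.7, 1.0, 7.1]
opening: 0.63
grip_force: 30.0
```

Call:
arm_command([
  [[0,0,-0.08],0],
  [[0,0,-0.12],0],
  [[0,0,-0.12],0],
  [[0,0,-0.12],0],
  [[0,0,0],0],
])

```text
t: 5.7
eef_pos: [478.6, -283.5, 118.0]
tcp_rot: [3.136, 0.002, 1.31]
ft_force: [0.7, -0.2, -1.1]
opening: 0.623
grip_force: 30.0
```

```bash
cat > look.py <<'E'
import sys
from h import *
n=sys.argv[1];s=state()
print(s["t"],s["eef_pos"].round(1),s["opening"].round(3),s["grip_force"])
im,d=snap("side",n);c=viewer.get_calibration("side");x,y,z=s["eef_pos"]
T=np.array(c["world_to_cam"]);q=T@[x,y,z,1];K=np.array(c["camera_matrix"])
u=K@[q[0]/-q[2],-q[1]/-q[2],1];u=u[:2].astype(int);print(u)
cv2.imwrite(f"pics/{n}c.png",cv2.resize(im[max(u[1]-50,0):u[1]+50,max(u[0]-60,0):u[0]+60,::-1],None,fx=5,fy=5,interpolation=cv2.INTER_CUBIC))
E
python3 look.py l1
```

```text
Traceback (most recent call last):
  File "look.py", line 4, in <module>
    print(s["t"],s["eef_pos"].round(1),s["opening"].round(3),s["grip_force"])
                                       ^^^^^^^^^^^^^^^^^^
AttributeError: 'float' object has no attribute 'round'
```

```bash
sed -i 's/s\["opening"\].round(3)/s["opening"]/' look.py; python3 look.py l1
```

```text
5.7 [ 478.6 -283.5  118. ] 0.6225754519343888 29.99905228614807
[241 223]
```

View pics/l1c.png

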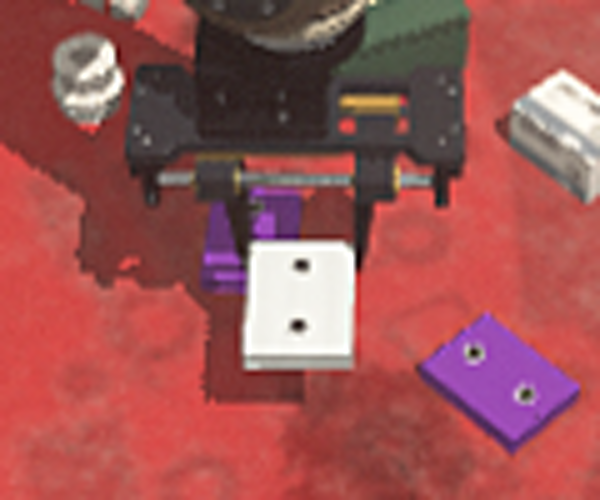

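The plate is held at its end, at crop (300,305), with its large face still showing. I'll get the tilt from depth.

```bash
cat > tilt.py <<'E'
import sys
from h import *
def tilt(cam="side",z=None,rad=110):
    s=state();p=s["eef_pos"]
    if z is None:
        im,d=viewer.read_camera(cam);w=world(cam,d)
    else: im,w=z["im"],z["w"]
    im=im.astype(int)
    m=(im.min(-1)>110)&(im.max(-1)-im.min(-1)<40)&(np.linalg.norm(w-p,axis=-1)<rad)
    n,l,st,_=cv2.connectedComponentsWithStats(m.astype(np.uint8));i=1+np.argmax(st[1:,4]);P=w[l==i]
    # RANSAC plane for the dominant face
    rng=np.random.default_rng(0);best=None
    for _ in range(400):
        a=P[rng.choice(len(P),3,False)];nn=np.cross(a[1]-a[0],a[2]-a[0]);nn/=np.linalg.norm(nn)+1e-9
        k=abs((P-a[0])@nn)<2.5
        if best is None or k.sum()>best.sum(): best=k
    Q=P[best];nn=np.linalg.svd(Q-Q.mean(0))[2][2];nn*=np.sign(nn[2])
    print(cam,"t",s["t"],"tcp",p.round(1),"open",round(s["opening"],3),"F",round(s["grip_force"],1))
    print("n",len(P),best.sum(),"normal",nn.round(3),"elev",np.degrees(np.arcsin(nn[2])).round(1),"az",np.degrees(np.arctan2(nn[1],nn[0])).round(1),"mean",P.mean(0).round(1),"face mean",Q.mean(0).round(1))
    print("min",np.percentile(P,1,axis=0).round(1),"max",np.percentile(P,99,axis=0).round(1))
    return P,Q
if __name__=="__main__":
    for c in sys.argv[1:]: tilt(c)
E
python3 -c "
from tilt import *
tilt('side',np.load('pics/l1.npz'))"
```

```text
side t 5.75 tcp [ 478. -283.  116.] open 0.627 F 30.0
n 516 409 normal [-0.018 -0.007  1.   ] elev 88.9 az -158.8 mean [ 466.4 -326.3  126.6] face mean [ 468.  -322.7  127.6]
min [ 433.1 -365.1  114.7] max [ 501.7 -279.4  131.1]
```

Call:
arm_command([
  [[0,0,0.04],0],
  [[0,0,0.06],0],
  [[0,0,0.04],0],
  [[0,0,0],0],
  [[0,0,0],0],
], claw=0.61)

```text
t: 6.25
eef_pos: [477.3, -282.5, 78.8]
tcp_rot: [-3.14, -0.001, 1.31]
ft_force: [-0.7, -0.1, -1.0]
opening: 0.63
grip_force: 30.0
```

Call:
arm_command([
  [[0,0,0],0],
  [[0,0,0],0],
  [[0,0,0],0],
  [[0,0,0],0],
  [[0,0,0],0],
], claw=0.625)

```text
t: 6.75
eef_pos: [477.6, -282.7, 79.8]
tcp_rot: [3.141, 0.0, 1.31]
ft_force: [-0.4, 0.3, -1.4]
opening: 0.626
grip_force: 22.5
```

```bash
python3 tilt.py side
```

```text
side t 6.75 tcp [ 477.6 -282.7   79.8] open 0.626 F 22.5
n 516 400 normal [-0.002  0.006  1.   ] elev 89.6 az 107.3 mean [ 465.  -322.9   86.7] face mean [ 466.2 -321.3   89.5]
min [ 431.8 -363.8   -0.9] max [ 499.3 -232.7   92.8]
```

Grip force falls as the claw setting nears the plate width, so I'll loosen in small steps until it swings.

Call:
arm_command([
  [[0,0,0],0],
  [[0,0,0],0],
  [[0,0,0],0],
  [[0,0,0],0],
  [[0,0,0],0],
], claw=0.628)

```text
t: 7.3
eef_pos: [477.5, -282.7, 79.6]
tcp_rot: [-3.142, -0.0, 1.31]
ft_force: [-0.4, 0.5, -0.5]
opening: 0.626
grip_force: 11.2
```

Call:
arm_command([
  [[0,0,0],0],
  [[0,0,0],0],
  [[0,0,0],0],
  [[0,0,0],0],
  [[0,0,0],0],
], claw=0.629)

```text
t: 7.8
eef_pos: [477.5, -282.7, 79.6]
tcp_rot: [3.142, -0.0, 1.31]
ft_force: [-0.9, 0.1, -1.7]
opening: 0.631
grip_force: 7.4
```

```bash
python3 tilt.py side
```

```text
side t 7.8 tcp [ 477.5 -282.7   79.6] open 0.631 F 7.4
n 511 396 normal [ 0.005 -0.005  1.   ] elev 89.6 az -43.7 mean [ 464.8 -323.3   86.7] face mean [ 466.2 -321.7   89.3]
min [ 4.320e+02 -3.638e+02  1.000e-01] max [ 499.1 -237.    93. ]
```

Call:
arm_command([
  [[0,0,0],0],
  [[0,0,0],0],
  [[0,0,0],0],
  [[0,0,0],0],
  [[0,0,0],0],
], claw=0.6295)

```text
t: 8.35
eef_pos: [477.5, -282.7, 79.6]
tcp_rot: [3.142, -0.0, 1.31]
ft_force: [0.3, -0.7, -0.6]
opening: 0.63
grip_force: 5.5
```

```bash
python3 tilt.py side
```

```text
side t 8.35 tcp [ 477.5 -282.7   79.6] open 0.63 F 5.5
n 532 387 normal [-0.207 -0.837  0.507] elev 30.5 az -103.9 mean [ 469.9 -303.7   57.1] face mean [ 469.3 -305.5   55.6]
min [ 439.4 -329.    20.6] max [ 500.6 -272.1   88.6]
```

```bash
python3 tilt.py side
```

```text
side t 8.4 tcp [ 477.5 -282.6   79.6] open 0.63 F 5.5
n 528 396 normal [-0.228 -0.825  0.517] elev 31.1 az -105.4 mean [ 469.8 -303.9   57.3] face mean [ 469.6 -306.2   55.7]
min [ 439.6 -330.    20.7] max [ 500.5 -272.4   89.5]
```

Call:
arm_command([
  [[0,0,0],0],
  [[0,0,0],0],
  [[0,0,0],0],
  [[0,0,0],0],
  [[0,0,0],0],
])

```text
t: 8.95
eef_pos: [477.5, -282.7, 79.6]
tcp_rot: [3.142, -0.0, 1.31]
ft_force: [0.5, -0.7, -1.0]
opening: 0.63
grip_force: 5.5
```

```bash
python3 tilt.py side
```

```text
side t 8.95 tcp [ 477.5 -282.7   79.6] open 0.63 F 5.5
n 530 385 normal [-0.232 -0.827  0.513] elev 30.8 az -105.7 mean [ 469.9 -304.    57.5] face mean [ 469.1 -306.3   54.9]
min [ 439.7 -329.2   21.1] max [ 500.8 -271.7   89.1]
```

Call:
arm_command([
  [[0,0,0],0],
  [[0,0,0],0],
  [[0,0,0],0],
  [[0,0,0],0],
  [[0,0,0],0],
], claw=0.6299)

```text
t: 9.5
eef_pos: [477.5, -282.6, 79.6]
tcp_rot: [-3.142, -0.0, 1.31]
ft_force: [0.5, 0.7, -2.2]
opening: 0.631
grip_force: 4.0
```

```bash
python3 tilt.py side
```

```text
side t 9.5 tcp [ 477.5 -282.6   79.6] open 0.631 F 4.0
n 527 372 normal [-0.219 -0.833  0.508] elev 30.5 az -104.7 mean [ 469.9 -303.8   57.4] face mean [ 469.9 -306.3   55.4]
min [ 439.5 -329.2   20.4] max [ 500.7 -273.1   89.7]
```

The plate swung about 59° and then held. I'll set its lower edge on the worktop and move the grip over it in an arc, to bring it upright.

Call:
arm_command([
  [[0,0,0.02],0],
  [[0,0,0.02],0],
  [[0,0,0.02],0],
  [[0,0,0.018],0],
  [[0,0,0],0],
], claw=0.6295)

```text
t: 10.05
eef_pos: [477.6, -282.3, 59.7]
tcp_rot: [-3.141, -0.001, 1.31]
ft_force: [0.2, 1.5, 0.8]
opening: 0.632
grip_force: 6.5
```

Call:
arm_command([
  [[-0.034,0,-0.012],0],
  [[-0.035,0,-0.009],0],
  [[-0.036,0,-0.005],0],
  [[-0.016,0,0],0],
  [[0,0,0],0],
])

```text
t: 10.55
eef_pos: [469.4, -312.8, 66.6]
tcp_rot: [3.141, 0.0, 1.309]
ft_force: [1.1, 0.1, -1.7]
opening: 0.633
grip_force: 6.5
```

```bash
python3 tilt.py side
```

```text
side t 10.55 tcp [ 469.4 -312.8   66.6] open 0.633 F 6.5
n 562 421 normal [-0.216 -0.792  0.571] elev 34.8 az -105.3 mean [ 462.8 -331.    48.2] face mean [ 463.1 -333.    48.6]
min [ 432.3 -360.1   -1.2] max [ 493.6 -290.6   80.5]
```

The plate slid instead of pivoting. I'll raise it clear and use a sharp start with a soft stop, so inertia swings the lower end towards vertical.

Call:
arm_command([
  [[0,0,-0.03],0],
  [[0,0,-0.04],0],
  [[0,0,-0.03],0],
  [[0,0,-0.01],0],
  [[0,0,0],0],
])

```text
t: 11.1
eef_pos: [470.0, -311.9, 94.8]
tcp_rot: [3.14, 0.0, 1.31]
ft_force: [0.3, -1.3, -2.1]
opening: 0.629
grip_force: 6.5
```

Call:
arm_command([
  [[-0.12,0,0],0],
  [[-0.08,0,0],0],
  [[-0.05,0,0],0],
  [[-0.02,0,0],0],
  [[-0.01,0,0],0],
], claw=0.6296)

```text
t: 11.6
eef_pos: [451.5, -379.5, 93.9]
tcp_rot: [-3.141, -0.0, 1.31]
ft_force: [0.1, -0.2, -1.5]
opening: 0.631
grip_force: 6.0
```

```bash
python3 tilt.py side
```

```text
side t 11.6 tcp [ 451.5 -379.5   93.9] open 0.631 F 6.0
n 612 475 normal [-0.207 -0.83   0.518] elev 31.2 az -104.0 mean [ 445.7 -395.7   74.9] face mean [ 446.4 -398.    74.2]
min [ 4.151e+02 -4.215e+02  3.000e-01] max [ 476.  -359.8  107.9]
```

Call:
arm_command([
  [[0.04,0,0],0],
  [[0.08,0,0],0],
  [[0.1,0,0],0],
  [[0.08,0,0],0],
  [[0.04,0,0],0],
], claw=0.62)

```text
t: 12.15
eef_pos: [474.0, -294.8, 94.2]
tcp_rot: [-3.141, -0.0, 1.312]
ft_force: [-0.4, 0.4, -1.3]
opening: 0.628
grip_force: 30.0
```

Call:
arm_command([
  [[0,0,0],0],
  [[-0.18,0,0],0],
  [[-0.1,0,0],0],
  [[-0.05,0,0],0],
  [[-0.02,0,0],0],
], claw=0.6301)

```text
t: 12.65
eef_pos: [450.5, -383.1, 93.9]
tcp_rot: [-3.142, -0.0, 1.309]
ft_force: [-0.2, 0.8, -1.4]
opening: 0.634
grip_force: 3.6
```

```bash
python3 tilt.py side
```

```text
side t 12.65 tcp [ 450.5 -383.1   93.9] open 0.634 F 3.6
n 511 407 normal [-0.25  -0.948  0.196] elev 11.3 az -104.8 mean [ 447.9 -389.5   73.5] face mean [ 447.9 -391.4   69.6]
min [ 419.5 -404.5   28.9] max [ 476.5 -367.1  107.3]
```

Call:
arm_command([
  [[0.04,0,0],0],
  [[0.08,0,0],0],
  [[0.1,0,0],0],
  [[0.08,0,0],0],
  [[0.04,0,0],0],
], claw=0.62)

```text
t: 13.2
eef_pos: [473.5, -296.2, 94.3]
tcp_rot: [-3.141, -0.001, 1.313]
ft_force: [0.1, 0.2, -1.2]
opening: 0.628
grip_force: 30.0
```

Call:
arm_command([
  [[0,0,0],0],
  [[-0.14,0,0],0],
  [[-0.09,0,0],0],
  [[-0.05,0,0],0],
  [[-0.02,0,0],0],
], claw=0.6301)

```text
t: 13.7
eef_pos: [453.2, -373.3, 94.0]
tcp_rot: [3.142, -0.0, 1.309]
ft_force: [-0.6, -0.1, -1.5]
opening: 0.632
grip_force: 3.5
```

```bash
python3 tilt.py side
```

```text
side t 13.7 tcp [ 453.2 -373.3   94. ] open 0.632 F 3.5
n 454 366 normal [-0.255 -0.964  0.081] elev 4.6 az -104.8 mean [ 451.8 -376.1   73.5] face mean [ 451.6 -377.7   68. ]
min [ 423.6 -388.    28.1] max [ 480. -358.  107.]
```

It's at 4.6°, close enough to set down. Lowering to contact with a light grip, then opening.

Call:
arm_command([
  [[0,0,0.03],0],
  [[0,0,0.03],0],
  [[0,0,0.03],0],
  [[0,0,0.014],0],
  [[0,0,0.006],0],
], claw=0.6297)

```text
t: 14.25
eef_pos: [453.6, -372.0, 66.5]
tcp_rot: [-3.141, -0.0, 1.311]
ft_force: [-2.3, -0.2, 9.1]
opening: 0.63
grip_force: 5.5
```

Call:
arm_command([
  [[0,0,0.006],0],
  [[0,0,0.002],0],
  [[0,0,0],0],
  [[0,0,0],0],
  [[0,0,0],0],
])

```text
t: 14.75
eef_pos: [453.6, -372.1, 64.9]
tcp_rot: [-3.141, 0.0, 1.311]
ft_force: [-2.8, 0.3, 6.9]
opening: 0.63
grip_force: 5.7
```

```bash
python3 tilt.py side
```

```text
side t 14.75 tcp [ 453.6 -372.1   64.9] open 0.63 F 5.7
n 436 332 normal [-0.253 -0.965  0.075] elev 4.3 az -104.7 mean [ 452.  -372.6   48.7] face mean [ 451.4 -376.4   45.1]
min [ 423.7 -385.9   -1.6] max [ 480.  -295.9   82.9]
```

Call:
arm_command([
  [[0,0,0],0],
  [[0,0,0],0],
  [[0,0,0],0],
  [[0,0,0],0],
  [[0,0,0],0],
], claw=0.65)

```text
t: 15.3
eef_pos: [453.6, -372.2, 64.5]
tcp_rot: [-3.142, -0.0, 1.31]
ft_force: [-0.5, 0.0, 0.9]
opening: 0.649
grip_force: 0.0
```

Call:
arm_command([
  [[0,0,0],0],
  [[0,0,0],0],
  [[0,0,0],0],
  [[0,0,0],0],
  [[0,0,0],0],
], claw=1)

```text
t: 15.8
eef_pos: [453.6, -372.3, 64.6]
tcp_rot: [3.142, -0.0, 1.31]
ft_force: [-1.2, 0.1, -0.4]
opening: 0.979
grip_force: 0.0
```

Call:
arm_command([
  [[0,0,-0.12],0],
  [[0,0,-0.16],0],
  [[0,0,-0.16],0],
  [[0,0,-0.08],0],
  [[0,0,0],0],
])

```text
t: 16.3
eef_pos: [454.4, -373.0, 197.7]
tcp_rot: [3.137, 0.003, 1.31]
ft_force: [1.5, 0.5, -0.2]
opening: 1.0
grip_force: 0.0
```

```bash
python3 -c "
from tilt import *
s,d=snap('side','st');z=np.load('pics/st.npz');P,Q=tilt('side',z,rad=190)
P=P[P[:,2]>15]
r=cv2.minAreaRect(P[:,:2].astype(np.float32));print(r)
snap('top','stt');w=np.load('pics/stt.npz')['w'];t=w[(np.hypot(w[...,0]-453,w[...,1]+372)<60)&(w[...,2]>60)&(w[...,2]<95)];print(len(t))
if len(t)>5: print(cv2.minAreaRect(t[:,:2].astype(np.float32)),t[:,2].mean())
"; python3 - <<'E'
import cv2;a=cv2.imread("pics/st.png");cv2.imwrite("pics/stc.png",cv2.resize(a[180:300,180:330],None,fx=4,fy=4))
E
```

```text
side t 16.35 tcp [ 453.8 -372.5  195.6] open 1.0 F 0.0
n 396 303 normal [-0.25  -0.968  0.005] elev 0.3 az -104.5 mean [ 451.5 -377.8   51.7] face mean [ 451.7 -379.5   44.9]
min [ 423.2 -387.2    7.8] max [ 479.5 -360.7   80.9]
((452.2677001953125, -372.7719421386719), (19.846397399902344, 58.733707427978516), 76.47943115234375)
0
```

View pics/stc.png

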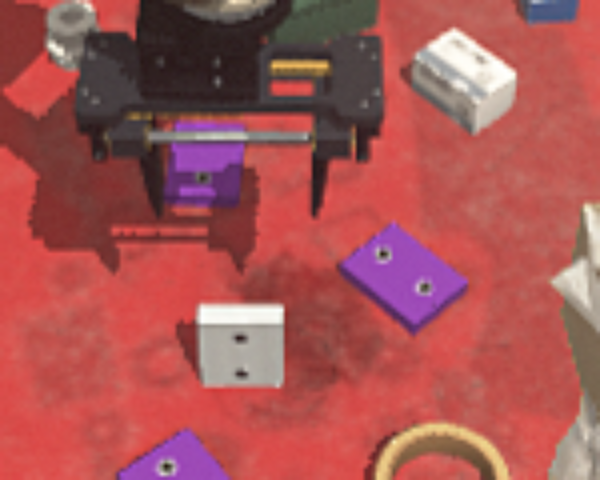

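The plate stands on its short edge, released, at crop (240,345), with its normal horizontal to within 0.3°. Next I'll turn the tool a quarter and regrip it across its faces.

```bash
python3 -c "
from h import *
print(cur());plan(*cur(),[(453.5,-372,150,-14.6),(453.5,-372,45,-14.6)])"
```

```text
(array([ 453.43235056, -372.10796043,  194.32269992]), np.float64(75.0717402829384))
[[[0.0,0.0,0.016],0.0453],[[0.0,0.0,0.016],0.0453],[[0.0,0.0,0.016],0.0453],[[0.0,-0.0,0.016],0.0453],[[0.0,-0.0,0.016],0.0453]]
[[[0.0,-0.0,0.016],0.0453],[[0.0,-0.0,0.016],0.0453],[[0.0,-0.0,0.016],0.0453],[[0.0,-0.0,0.016],0.0453],[[0.0,-0.0,0.016],0.0453]]
[[[0.0,-0.0,0.016],0.0453],[[0.0,-0.0,0.14],-0.0],[[0.0,-0.0,0.14],-0.0],[[0.0,-0.0,0.14],-0.0],[[0,0,0],0]]
```

Call:
arm_command([
  [[0,0,0.016],0.0453],
  [[0,0,0.016],0.0453],
  [[0,0,0.016],0.0453],
  [[0,0,0.016],0.0453],
  [[0,0,0.016],0.0453],
])

```text
t: 16.9
eef_pos: [453.1, -371.8, 172.6]
tcp_rot: [-3.139, 0.0, 0.593]
ft_force: [0.9, -0.4, -0.5]
opening: 0.997
grip_force: 0.0
```

Call:
arm_command([
  [[0,0,0.016],0.0453],
  [[0,0,0.016],0.0453],
  [[0,0,0.016],0.0453],
  [[0,0,0.016],0.0453],
  [[0,0,0.016],0.0453],
])

```text
t: 17.4
eef_pos: [453.1, -371.8, 152.6]
tcp_rot: [-3.14, 0.002, -0.119]
ft_force: [0.4, -0.1, -0.7]
opening: 0.999
grip_force: 0.0
```

Call:
arm_command([
  [[0,0,0.016],0.0453],
  [[0,0,0],0],
  [[0,0,0],0],
  [[0,0,0],0],
  [[0,0,0],0],
])

```text
t: 17.9
eef_pos: [453.6, -372.3, 150.5]
tcp_rot: [-3.141, 0.0, -0.253]
ft_force: [0.4, -0.3, 0.5]
opening: 0.999
grip_force: 0.0
```

Call:
arm_command([
  [[0,0,0.12],0],
  [[0,0,0.12],0],
  [[0,0,0.12],0],
  [[0,0,0.06],0],
  [[0,0,0],0],
])

```text
t: 18.4
eef_pos: [452.9, -371.6, 43.7]
tcp_rot: [-3.14, 0.003, -0.254]
ft_force: [0.1, -0.0, 0.4]
opening: 1.0
grip_force: 0.0
```

Call:
arm_command([
  [[0,0,0],0],
  [[0,0,0],0],
  [[0,0,0],0],
  [[0,0,0],0],
  [[0,0,0],0],
], claw=0.25)

```text
t: 18.9
eef_pos: [453.7, -372.4, 46.1]
tcp_rot: [3.141, -0.001, -0.255]
ft_force: [-0.2, 0.2, -0.2]
opening: 0.634
grip_force: 0.0
```

Call:
arm_command([
  [[0,0,0],0],
  [[0,0,0],0],
  [[0,0,0],0],
  [[0,0,0],0],
  [[0,0,0],0],
], claw=0.05)

```text
t: 19.4
eef_pos: [453.6, -372.3, 45.6]
tcp_rot: [-3.141, -0.0, -0.255]
ft_force: [-0.3, 0.1, 0.1]
opening: 0.213
grip_force: 0.0
```

Call:
arm_command([
  [[0,0,-0.04],0],
  [[0,0,-0.12],0],
  [[0,0,-0.18],0],
  [[0,0,-0.18],0],
  [[0,0,-0.12],0],
])

```text
t: 19.9
eef_pos: [453.9, -372.5, 209.3]
tcp_rot: [3.14, -0.003, -0.255]
ft_force: [0.3, -0.1, -1.8]
opening: 0.167
grip_force: 30.0
```

```bash
python3 tilt.py side; python3 -c "
from h import *
print(cur());plan(*cur(),[(490,-130,220,20),(500,0,230,40),(536,252,230,69.5)])"
```

```text
side t 19.9 tcp [ 453.9 -372.5  209.3] open 0.167 F 30.0
n 108 108 normal [0.247 0.969 0.012] elev 0.7 az 75.7 mean [ 465.3 -383.5  180.9] face mean [ 465.3 -383.5  180.9]
min [ 446.8 -387.5  163.7] max [ 479.7 -378.3  199. ]
(array([ 454.87333376, -373.44095122,  213.38344089]), np.float64(-14.613219256113505))
[[[-0.018,-0.163,-0.004],-0.032],[[-0.002,-0.164,-0.004],-0.032],[[0.015,-0.163,-0.004],-0.032],[[0.031,-0.161,-0.004],-0.032],[[0.047,-0.157,-0.004],-0.032]]
[[[0.063,-0.152,-0.004],-0.032],[[0.072,-0.158,-0.013],-0.037],[[0.09,-0.149,-0.013],-0.037],[[0.106,-0.137,-0.013],-0.037],[[0.126,-0.113,-0.0],-0.0273]]
[[[0.136,-0.102,-0.0],-0.0273],[[0.144,-0.09,-0.0],-0.0273],[[0.151,-0.077,-0.0],-0.0273],[[0.157,-0.064,-0.0],-0.0273],[[0.162,-0.05,-0.0],-0.0273]]
```

Call:
arm_command([
  [[-0.018,-0.163,-0.004],-0.032],
  [[-0.002,-0.164,-0.004],-0.032],
  [[0.015,-0.163,-0.004],-0.032],
  [[0.031,-0.161,-0.004],-0.032],
  [[0.047,-0.157,-0.004],-0.032],
])

```text
t: 20.45
eef_pos: [482.9, -167.9, 211.0]
tcp_rot: [3.142, -0.0, 0.251]
ft_force: [0.5, -0.2, -1.0]
opening: 0.171
grip_force: 30.0
```

Call:
arm_command([
  [[0.063,-0.152,-0.004],-0.032],
  [[0.072,-0.158,-0.013],-0.037],
  [[0.09,-0.149,-0.013],-0.037],
  [[0.106,-0.137,-0.013],-0.037],
  [[0.126,-0.113,0],-0.0273],
])

```text
t: 20.95
eef_pos: [505.0, 44.7, 222.2]
tcp_rot: [3.141, -0.001, 0.787]
ft_force: [0.7, 0.2, -2.2]
opening: 0.169
grip_force: 30.0
```

Call:
arm_command([
  [[0.136,-0.102,0],-0.0273],
  [[0.144,-0.09,0],-0.0273],
  [[0.151,-0.077,0],-0.0273],
  [[0.157,-0.064,0],-0.0273],
  [[0.162,-0.05,0],-0.0273],
])

```text
t: 21.45
eef_pos: [535.6, 254.6, 221.7]
tcp_rot: [3.142, -0.0, 1.215]
ft_force: [0.9, -1.0, -1.3]
opening: 0.166
grip_force: 30.0
```

Call:
arm_command([
  [[0,0,0],0],
  [[0,0,0],0],
  [[0,0,0],0],
  [[0,0,0],0],
  [[0,0,0],0],
])

```text
t: 21.95
eef_pos: [536.0, 251.8, 221.7]
tcp_rot: [3.141, -0.0, 1.21]
ft_force: [0.2, 0.2, -1.4]
opening: 0.166
grip_force: 30.0
```

```bash
python3 tilt.py side top; python3 look.py v1; python3 - <<'E'
from h import *
print(cur()); plan(*cur(),[(536,252,190,69.5),(536,252,170,69.5)])
E
```

```text
side t 21.95 tcp [536.  251.8 221.7] open 0.166 F 30.0
n 118 53 normal [-0.575 -0.818  0.008] elev 0.5 az -125.1 mean [529.1 231.5 219.4] face mean [525.4 223.9 214.6]
min [519.  218.2 174.7] max [546.1 274.  252.6]
top t 22.0 tcp [536.  251.9 221.6] open 0.168 F 30.0
n 66 43 normal [-0.35  -0.937  0.019] elev 1.1 az -110.5 mean [528.  228.4 230.2] face mean [526.4 224.7 221.1]
min [519.5 221.7 177. ] max [540.2 241.8 256.1]
22.05 [536.  252.1 221.6] 0.16901920272822482 29.999159574508667
[224  96]
(array([536.02560144, 252.25723233, 221.55985946]), np.float64(69.3547910380072))
[[[-0.001,0.0,0.126],-0.0008],[[0.0,0.0,0.08],-0.0],[[0,0,0],0],[[0,0,0],0],[[0,0,0],0]]
```

View pics/v1c.png

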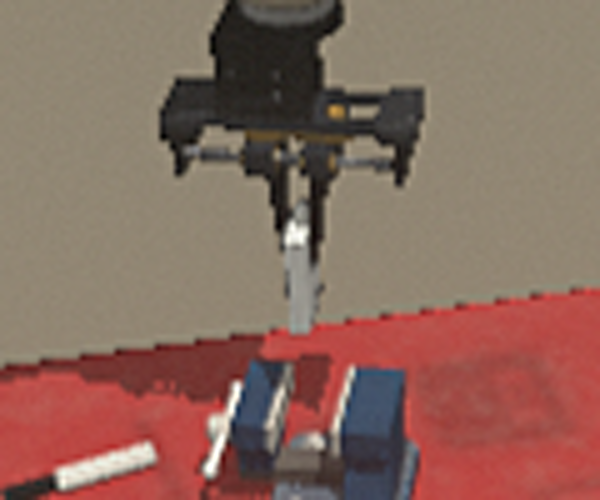

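The plate is held upright at crop (300,270), above the gap and in line with the jaws at (265,410) and (375,415). Lowering it.

Call:
arm_command([
  [[0,0,0.08],0],
  [[0,0,0.08],0],
  [[0,0,0.06],0],
  [[0,0,0.03],0],
  [[0,0,0.012],0],
])

```text
t: 22.6
eef_pos: [535.9, 252.6, 155.4]
tcp_rot: [-3.141, 0.0, 1.211]
ft_force: [0.2, 0.3, -1.6]
opening: 0.163
grip_force: 30.0
```

Call:
arm_command([
  [[0,0,0],0],
  [[0,0,0],0],
  [[0,0,0],0],
  [[0,0,0],0],
  [[0,0,0],0],
])

```text
t: 23.1
eef_pos: [536.0, 252.8, 156.2]
tcp_rot: [3.141, -0.0, 1.211]
ft_force: [-0.3, 0.1, -1.2]
opening: 0.169
grip_force: 30.0
```

```bash
python3 - <<'E'
from h import *
s=state();print(s["t"],s["eef_pos"],s["tcp_rot"],s["ft_force"])
a=np.radians(-20.5);ex=np.array([np.cos(a),np.sin(a)]);ey=np.array([-ex[1],ex[0]])
for cam in ("side","top"):
    im,d=snap(cam,"f"+cam);w=np.load(f"pics/f{cam}.npz")["w"];q=w[...,:2]-s["eef_pos"][:2]
    X,Y,Z=q@ex,q@ey,w[...,2]; g=im.astype(int)
    m=(np.abs(X)<14)&(np.abs(Y)<45)&(Z>100)&(Z<200)&(g.min(-1)>90)&(g.max(-1)-g.min(-1)<45)
    print(cam,"plate",m.sum(),"X",np.percentile(X[m],[2,98]).round(1),"Y",np.percentile(Y[m],[2,98]).round(1),"Z lowest",np.sort(Z[m])[:8].round(1))
    j=(Z>92)&(Z<104)&(np.abs(Y)<40)&(np.abs(X)<80)
    print(" jaws: moving X max",np.percentile(X[j&(X<-14)],95).round(1),"fixed X min",np.percentile(X[j&(X>14)],5).round(1),"Z",np.median(Z[j]).round(1))
    e=(Z>92)&(Z<104)&(np.abs(X)<80)&(np.abs(Y)<70);print(" jaw Y",np.percentile(Y[e],[1,99]).round(1))
def crop(n,u,v): return cv2.resize(cv2.imread(f"pics/{n}.png")[v-38:v+37,u-50:u+50],(400,300),interpolation=cv2.INTER_CUBIC)
cv2.imwrite("pics/fin.png",np.hstack([crop("fside",228,125),crop("ftop",165,190)]))
E
```

```text
23.1 [536.00601478 252.79781522 156.18782995] [ 3.14123354e+00 -3.99708402e-04  1.21128299e+00] [-0.32010635  0.14129477 -1.23661981]
side plate 128 X [-8.6  7.7] Y [-34.   19.1] Z lowest [106.1 106.8 108.3 108.4 109.3 110.2 110.9 114.6]
 jaws: moving X max -24.6 fixed X min 24.6 Z 96.8
 jaw Y [-48.   43.7]
top plate 56 X [-7.6  8.1] Y [-30.5 -13.9] Z lowest [106.3 108.6 115.5 117.7 118.2 120.8 124.7 126.1]
 jaws: moving X max -23.7 fixed X min 26.4 Z 97.3
 jaw Y [-44.9  40.9]
```

View pics/fin.png

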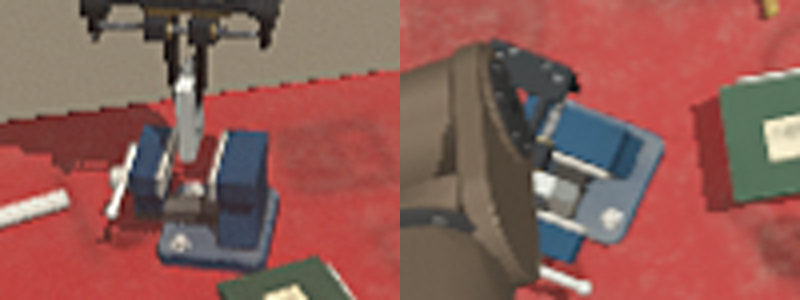

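The side view shows the plate at crop (187,118), upright between the two jaws with clear space on both sides. It's centred to about 1 mm, its lower edge is roughly 10–11 mm above the jaw tops, and it sits within the jaw width. Handing in.

```bash
python3 -c "
from h import *
print(env.job_done())"
```

```text
the job is handed in; nothing more can be done
None
```

I stood the plate on a short edge and released it, then picked it up again. It is now held upright, centred over the open vice gap and parallel to the jaws, with its lower edge about 1 cm above the jaw tops, and the job is handed in at about 23 s of the 72 s allowed.

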